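Close up the pencil chest

TASK

Close up the wooden pencil chest: push both of its drawers fully home and push its raised lid down until it is shut, using only the fingers. The drawers are only pushed, never lifted or pulled out, and the tape roll, the sharpener and the pencil jar are left standing where they are.

Things in the scene. Friction and masses are not known exactly. Their poses are not given: they have to be found in the camera images.
- chest: the pencil chest, a wooden box 140 x 300 x 78 mm (x, y, z) fixed to the table. Origin at the centre of its underside; x points from the front (drawer side, facing the robot) to the back, y along its width, to the left seen from the robot, z up. Two drawers side by side below, an open tray of pencils on top, covered by the lid when shut
- left_drawer_pull (a point): left (+y) drawer: loose drawer, 0.35 kg, sliding easily (1 to 2 N), 25 to 60 mm open at the start; front panel 140 mm wide, z 3 to 56 mm above the table. This point: centre of the front face of its pull strip (60 mm wide, 18 high, standing 12 mm out of the panel), 28 mm above the table; axes as the chest's. Slides along the chest's x, 2 mm play; home (panel against the chest) the point is at x -0.092, y +0.073 in the chest's frame
- right_drawer_pull (a point): right (-y) drawer: loose drawer, 0.35 kg, sliding easily (1 to 2 N), 25 to 60 mm open at the start; front panel 140 mm wide, z 3 to 56 mm above the table. This point: centre of the front face of its pull strip (60 mm wide, 18 high, standing 12 mm out of the panel), 28 mm above the table; axes as the chest's. Slides along the chest's x, 2 mm play; home (panel against the chest) the point is at x -0.092, y -0.073 in the chest's frame
- lid (a joint): lid angle, rad: 0 shut (level, upper face 86 mm above the table), 1.57 upright; starts 1.15 to 1.4. Wooden board 146 mm from hinge to free edge, 300 mm wide, 8 mm thick, with a tab 60 mm wide standing 9 mm out of the middle of the free edge. A stiff hinge holds it at any angle; about 2 to 5 N at the free edge moves it
- lid_hinge (a point): middle of the lid's hinge line, at the chest's top back edge, (0.070, 0, 0.078) in the chest's frame; axes as the chest's. The hinge line runs along the chest's y; the lid's underside passes through it, and the lid opens by raising its front edge
- lid_edge (a point): middle of the lid's free edge, on its upper (outer) face, 146 mm from the hinge line; moves with the lid: x along the lid from free edge to hinge, z out of the outer face
- tape: roll of masking tape lying flat, 94 mm across, hole 76 mm, 25 mm high; origin at the centre of its underside. Leave alone
- sharpener: small block pencil sharpener, 50 x 36 x 38 mm; origin at the centre of its underside. Leave alone
- jar: white jar 72 mm across and 95 mm high with pencils standing in it up to about 160 mm; origin at the centre of its underside. Leave alone

How it is judged:
At the end, for the whole second after the job is handed in: both drawers are within 5 mm of fully home, the lid is within 0.05 rad (about 7 mm at its free edge) of shut, and the tape roll, sharpener and jar are at rest (x of each of left_drawer_pull, right_drawer_pull in the frame of chest above -0.097 m and value of joint lid below 0.05 rad and linear speed of each of tape, sharpener, jar below 0.02 m/s); the robot touches nothing.
It fails at once if the left drawer is lifted, tipped, or pulled out to more than 110 mm open (height (world z) of left_drawer_pull above 0.045 m or angle between left_drawer_pull's own z axis and vertical above 0.2 rad or x of left_drawer_pull in the frame of chest below -0.202 m).
It fails at once if the right drawer is lifted, tipped, or pulled out to more than 110 mm open (height (world z) of right_drawer_pull above 0.045 m or angle between right_drawer_pull's own z axis and vertical above 0.2 rad or x of right_drawer_pull in the frame of chest below -0.202 m).
It fails at once if the tape roll, the sharpener or the pencil jar is lifted, tipped or moved by more than 25 mm (distance of any of tape, sharpener, jar from where it was at the start of the episode above 0.025 m or angle between any of tape, sharpener, jar's own z axis and vertical above 0.4 rad).
It fails at once if the arm or the gripper's body, rather than the fingers, presses on something with over 5 N (contact force between the arm and anything else above 5 N).
It also fails if it takes over 54 s, if anything falls off the work surface, if the arm or the gripper's body presses on something with over 40 N, if the wrist force passes 120 N, or if a joint passes its speed limit or range.

ROBOT

A 7-joint arm with a two-finger parallel gripper is mounted at the origin on the work surface. World frame = base frame: x ahead of the robot, y to its left, z up, the work surface at z = 0. Lengths are in m, angles in rad, forces in N, time in s.
With the tool pointing down it reaches from about 0.425 to 0.8 m from the base axis. Payload 8.3 kg.
Tool frame: the origin (TCP) lies midway between the tips of the shut fingers; the grasp point (between the pads) lies 19 mm behind it; x points along the fingers, y is the direction in which the jaws open and shut, and the axes are right-handed (so a half turn about x gives the same grasp; the last joint's range is limited). The gripper opens to 85 mm and grips with 20 to 120 N. Pads are 22 mm wide; open, the fingers measure 114 mm over their backs; the gripper's body (76 mm by 85 mm) begins 54 mm behind the grasp point. The pads swing forward as they close: fully open they stand 13 mm farther back than shut.
Start: joints at [1.156, 0.383, 0.016, 1.37, -0.006, 1.388, -0.046], TCP at [0.215, -0.587, 0.231] pointing down, gripper open.
Joint ranges: [-2.95, 2.95], [-0.25, 2.06], [-1.52, 1.56], [0.18, 2.33], [-1.44, 4.58], [0.02, 2.06], [-3.01, 3.01]. Speed limits (rad/s): [2.39, 2.39, 3.01, 3.01, 3.14, 3.14, 3.14].

INTERFACE

Orientations are given as a rotation vector (axis times angle).
In Python, from bench import bot, fingers, inverse_kinematics, eyes gives the robot as it stands. The module is installed in compiled form; this text tells all that it offers. Calls block until the motion is done:
- bot.reach(position, orientation): joint-space move of the TCP to a pose.
- bot.move_straight(position, attitude=None, v=0.15, force_limit=None): straight line of the TCP; attitude=None keeps the orientation; v is the mean speed in m/s. With force_limit (N) it stops when the force on the tool has changed by that much, and returns True; else False.
- bot.goto_joints(angles): joint-space move.
- fingers.grip(opening, strength=None): finger opening in m; strength is the grip in N (None keeps the last); returns when the fingers have stopped.
- bot.pause(seconds).
- inverse_kinematics(position, orientation): joint angles nearest the present ones, or None.
- eyes.grab_frame(name): name is "scene" or "top" or "wrist"; returns the picture (384x512x3 uint8, red, green, blue); there is no depth.
- eyes.get_calibration(name): a dict with "intrinsics" (3x3 intrinsics, pixels), "D" ([k1, k2, p1, p2, k3] as OpenCV has them; the pictures are not rectified), "origin" and "rotation" of the camera in the world. Camera axes: x right, y up, looking along -z (the intrinsics and any distortion apply to the point x, -y, -z); pixel columns grow to the right and rows downward; lengths in m; the calibration is good to about 2 mm. A picture is of the moment at which its call begins: read the wrist's pose just before it. get_calibration takes no time and is no camera call; for the wrist camera it gives the pose at the moment of the call.
A pose or a line that the arm cannot do raises bot.MotionError and nothing moves.
- bot.hand_in(): hands the job in, once; it reports no verdict.
Readings, each from a call of its own:
- bot.read_time(): time.
- bot.read_joint_positions(): joint angles.
- bot.read_dq(): joint speeds.
- bot.read_effort(): joint torques, N m.
- bot.read_ee_pos(): TCP position.
- bot.read_orientation(): TCP orientation.
- bot.read_wrist_force(): force on the tool from outside, world axes, zero at the start.
- bot.read_wrist_torque(): the same for the moment, N m.
- bot.read_width(): finger opening in m.
Only numpy, scipy, OpenCV 4.12 (cv2) and the standard library are available. Lean on these libraries where they do the work, as an engineer would, in place of code of your own. Each camera call takes 0.05 s, during which the arm holds its last target.

## Working session

There is one attempt and no reset: what is moved stays moved. The work goes in short steps, each a Python script; the robot and the scene stay as the last script left them, time stands still between calls to the robot, and variables do not carry over. Pictures are saved under pics/ and viewed, and the job is handed in when it is done.

```bash
mkdir -p pics; python3 - <<'E'
from bench import bot, fingers, inverse_kinematics, eyes
import cv2
print(bot.read_time(), bot.read_ee_pos(), bot.read_orientation())
for n in ["scene","top","wrist"]:
    im=eyes.grab_frame(n); cv2.imwrite(f"pics/{n}0.png",im[:,:,::-1])
    c=eyes.get_calibration(n); print(n,c)
E
```

```text
0.0 [ 0.21525747 -0.58620867  0.23027219] [ 2.03039829  0.36305166 -2.03110859]
scene {'intrinsics': array([[434.6560298 ,   0.        , 259.77891419],
       [  0.        , 434.6560298 , 180.81150409],
       [  0.        ,   0.        ,   1.        ]]), 'D': array([-0.11674304,  0.        ,  0.        ,  0.        ,  0.        ]), 'origin': array([1.05896597, 0.30594353, 0.91526287]), 'rotation': array([0.32901874, 0.58179628, 2.03445071])}
top {'intrinsics': array([[455.99844676,   0.        , 254.65169248],
       [  0.        , 455.99844676, 190.23516078],
       [  0.        ,   0.        ,   1.        ]]), 'D': array([0.0032243, 0.       , 0.       , 0.       , 0.       ]), 'origin': array([0.51790757, 0.05200106, 1.09227873]), 'rotation': array([ 0.06139944, -0.06744215, -1.57621988])}
wrist {'intrinsics': array([[335.2117581 ,   0.        , 260.12581094],
       [  0.        , 335.2117581 , 188.74308714],
       [  0.        ,   0.        ,   1.        ]]), 'D': array([-0.01467947,  0.        ,  0.        ,  0.        ,  0.        ]), 'origin': array([ 0.28467123, -0.56259547,  0.37296974]), 'rotation': array([-0.25045266,  0.17485033, -1.21006257])}
```

View pics/scene0.png

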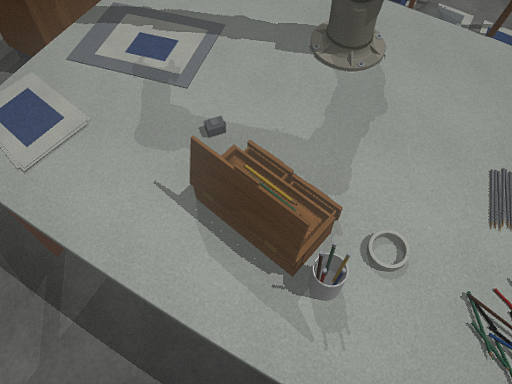

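View pics/top0.png

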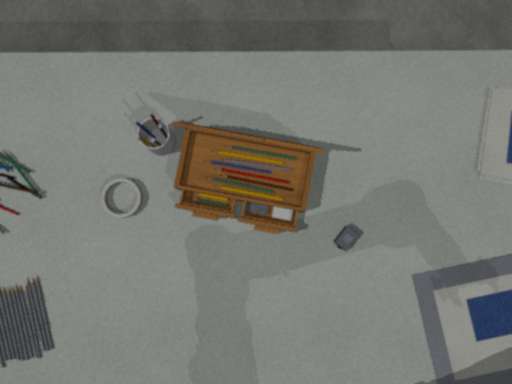

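The scene view shows the chest from behind with its lid raised and the jar near its left back corner. In the top view the chest spans about (175-322, 122-232), with the jar at (155,133), the tape at (121,197) and the sharpener at (348,237). I'll enlarge the chest region.

```bash
python3 - <<'E'
import cv2
im=cv2.imread("pics/top0.png")[105:255,100:370]
im=cv2.convertScaleAbs(im,alpha=1.6)
cv2.imwrite("pics/topz.png",cv2.resize(im,None,fx=2.95,fy=2.95,interpolation=cv2.INTER_CUBIC))
im=cv2.imread("pics/scene0.png")[110:310,170:420]
im=cv2.convertScaleAbs(im,alpha=1.6)
cv2.imwrite("pics/scenez.png",cv2.resize(im,None,fx=3,fy=3,interpolation=cv2.INTER_CUBIC))
E
```

```text
(no output)
```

View pics/topz.png

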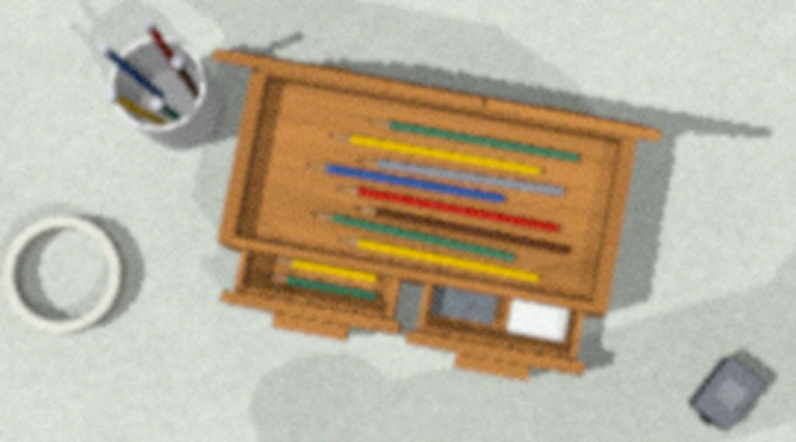

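View pics/scenez.png

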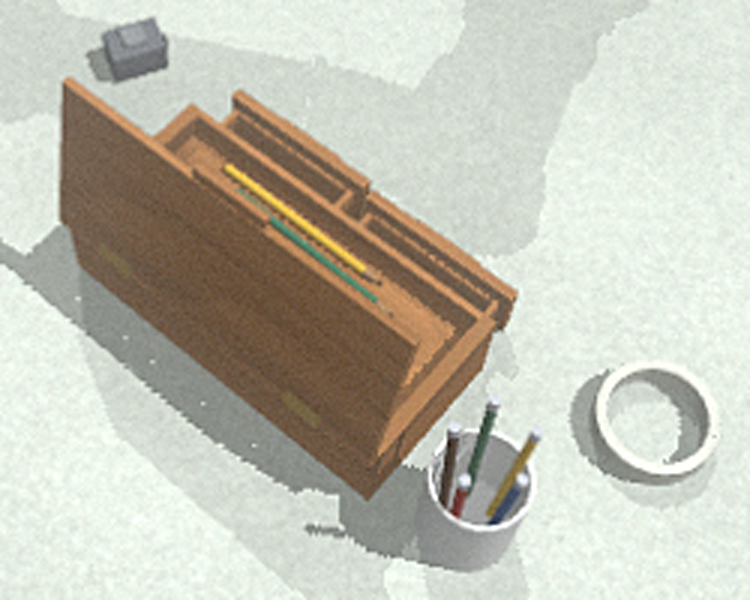

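View pics/wrist0.png

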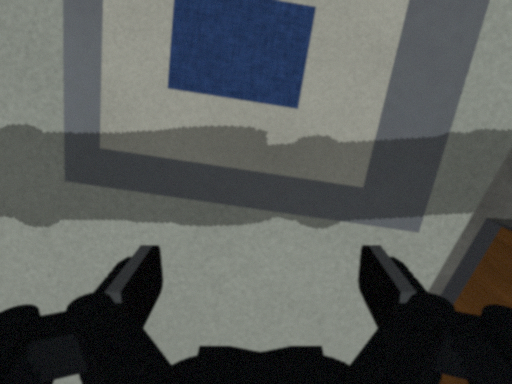

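Zoomed landmarks:

| View | Feature | Zoom pixels |
|---|---|---|
| Top | Chest front rim | (221,245)-(607,312) |
| Top | Left drawer panel | (222,297)-(397,330) |
| Top | Right drawer panel | (408,342)-(583,373) |
| Top | Lid edge | (217,52)-(660,135) |
| Scene | Lid corners | (66,78), (418,345) |

I'll turn these into positions.

```bash
cat > h.py <<'E'
import numpy as np, cv2
from scipy.spatial.transform import Rotation as R
from bench import bot, fingers, inverse_kinematics, eyes
def ray(n,px,c=None):
    c=c or eyes.get_calibration(n)
    u=cv2.undistortPoints(np.array([[px]],float),c["intrinsics"],c["D"])[0,0]
    return c["origin"],R.from_rotvec(c["rotation"]).apply([u[0],-u[1],-1])
def plane(n,px,z,c=None):
    o,d=ray(n,px,c); return o+d*(z-o[2])/d[2]
def tri(a,pa,b,pb):
    o1,d1=ray(a,pa);o2,d2=ray(b,pb)
    t=np.linalg.lstsq(np.c_[d1,-d2],o2-o1,rcond=None)[0]
    p,q=o1+d1*t[0],o2+d2*t[1]; return (p+q)/2,np.linalg.norm(p-q)
E
python3 - <<'E'
from h import *
np.set_printoptions(precision=4,suppress=True)
T=lambda x,y:(100+x/2.95,105+y/2.95)
S=lambda x,y:(170+x/3,110+y/3)
fl=plane("top",T(221,243),.078);fr=plane("top",T(607,312),.078)
print("front",fl,fr,np.linalg.norm(fl-fr))
sf=plane("scene",S(497,322),.078); print("scene front left",sf)
e=fl-fr; ang=np.arctan2(e[1],e[0])-np.pi/2
print("yaw",ang)
Rz=R.from_euler("z",ang)
o=(fl+fr)/2; o[2]=0; o=o+Rz.apply([.07,0,0]); print("chest origin",o)
loc=lambda p:Rz.inv().apply(p-o)
for n,p,z in [("L panel l",(222,297),.056),("L panel r",(397,331),.056),("R l",(408,342),.056),("R r",(583,374),.056),
 ("Lpull l",(274,327),.037),("Lpull r",(347,338),.037),("Rpull l",(455,368),.037),("Rpull r",(527,378),.037)]:
    q=plane("top",T(*p),z);print(n,q,loc(q))
for a,b in [((217,52),(418,345)),((660,135),(66,78))]:
    q,er=tri("top",T(*a),"scene",S(*b)); l=loc(q);print("lid",q,l,er,"ang",np.arctan2(l[2]-.078,.07-l[0]))
for n,p,z in [("jar",(160,77),.095),("tape",(67,273),.025),("sharp",(735,390),.038)]:
    q=plane("top",T(*p),z);print(n,q,loc(q))
E
```

```text
front [0.6087 0.2257 0.078 ] [ 0.5547 -0.0656  0.078 ] 0.29623521468465847
scene front left [0.6102 0.2304 0.078 ]
yaw -0.183456765018021
chest origin [0.6505 0.0673 0.    ]
L panel l [0.5689 0.2284 0.056 ] [-0.1096  0.1435  0.056 ]
L panel r [0.5419 0.0937 0.056 ] [-0.1116  0.0061  0.056 ]
R l [0.5334 0.0853 0.056 ] [-0.1184 -0.0037  0.056 ]
R r [ 0.508  -0.0489  0.056 ] [-0.1189 -0.1403  0.056 ]
Lpull l [0.5461 0.1907 0.037 ] [-0.1252  0.1023  0.037 ]
Lpull r [0.5371 0.1336 0.037 ] [-0.1236  0.0445  0.037 ]
Rpull l [0.5132 0.0492 0.037 ] [-0.1317 -0.0428  0.037 ]
Rpull r [ 0.505 -0.007  0.037] [-0.1295 -0.0996  0.037 ]
lid [0.7225 0.2071 0.2163] [0.0452 0.1506 0.2163] 0.0031549018675800073 ang 1.3936568844850141
lid [ 0.6651 -0.0854  0.2206] [ 0.0422 -0.1475  0.2206] 0.00031220706939948757 ang 1.3783633942252602
jar [0.7327 0.2695 0.095 ] [0.0439 0.2138 0.095 ]
tape [0.5903 0.3568 0.025 ] [-0.112   0.2736  0.025 ]
sharp [ 0.4947 -0.1691  0.038 ] [-0.1101 -0.2609  0.038 ]
```

The geometry is consistent:
- **Chest:** origin about (0.650, 0.067), yaw about -0.183.
- **Drawers:** open about 31 mm (left) and 39 mm (right).
- **Lid:** about 1.39 rad.

Next I'll check that the poses are reachable.

```bash
cat >> h.py <<'E'
np.set_printoptions(precision=4,suppress=True)
RZ=R.from_euler("z",-0.1835); O=np.array([.650,.0680,0])   # chest
W=lambda x,y,z: O+RZ.apply([x,y,z])
L=lambda p: RZ.inv().apply(np.asarray(p)-O)
def down(s): # tool x down, y = s*chest y
    M=np.array([[0,0,s],[0,s,0],[-1,0,0]],float)
    return (RZ*R.from_matrix(M)).as_rotvec()
def lidp(th,r=.128,half=.011,t=.008):
    return W(.070-r*np.cos(th)+t*np.sin(th)+half,0,.078+r*np.sin(th)+t*np.cos(th))
E
python3 - <<'E'
from h import *
M=R.from_rotvec(bot.read_orientation()).as_matrix();print(M)
c=eyes.get_calibration("wrist");print("cam in tool",M.T@(c["origin"]-bot.read_ee_pos()))
for s in (1,-1):
    print(s)
    for p in [W(-.19,-.073,.2),W(-.16,-.073,.024),W(-.09,-.073,.024),W(-.16,.073,.024),W(-.09,.073,.024),W(0,0,.30),W(.11,0,.30),W(.11,0,.19),lidp(1.4),lidp(.7),lidp(0)]:
        print(p,inverse_kinematics(p,down(s)))
E
```

```text
[[-0.0005  0.3446 -0.9387]
 [ 0.0014 -0.9387 -0.3446]
 [-1.     -0.0015  0.    ]]
cam in tool [-0.1425  0.0014 -0.0733]
1
[0.4499 0.0309 0.2   ] [ 0.6617  0.0796 -0.8299  1.8392  0.0619  1.2491  1.2011]
[0.4794 0.0254 0.024 ] [ 0.623   0.4389 -0.8765  1.9659  0.4202  0.9281  0.9215]
[0.5482 0.0126 0.024 ] [ 0.4941  0.529  -0.7281  1.793   0.4165  0.9792  0.9835]
[0.506 0.169 0.024] [ 0.3692  0.5947 -0.9617  1.8264  0.5678  1.0245  0.5656]
[0.5748 0.1562 0.024 ] [ 0.3889  0.745  -1.0044  1.6548  0.6838  1.1328  0.5857]
[0.65  0.068 0.3  ] [ 0.3169  0.5393 -0.7893  1.1217  0.3736  1.6175  1.0095]
[0.7582 0.0479 0.3   ] [ 0.1692  0.8123 -0.7849  0.6712  0.5537  1.7918  1.0891]
[0.7582 0.0479 0.19  ] [ 0.2553  0.8341 -0.8067  0.9225  0.5643  1.568   1.0294]
[0.716  0.0558 0.2055] [ 0.2868  0.7211 -0.779   1.0678  0.483   1.5212  1.0101]
[0.6385 0.0701 0.1666] [ 0.3457  0.5661 -0.7542  1.3854  0.3868  1.3402  0.9697]
[0.6038 0.0766 0.086 ] [ 0.393   0.5875 -0.7961  1.5746  0.4449  1.1692  0.8914]
-1
[0.4499 0.0309 0.2   ] [ 0.5665  0.0694 -0.7285  1.8422  0.0487  1.248  -1.9305]
[0.4794 0.0254 0.024 ] [ 0.4047  0.3597 -0.6054  1.974   0.2619  0.8848 -2.0927]
[0.5482 0.0126 0.024 ] [ 0.3428  0.475  -0.5274  1.7995  0.2881  0.9441 -2.0615]
[0.506 0.169 0.024] [ 0.2347  0.5131 -0.769   1.8314  0.4267  0.9699 -2.4716]
[0.5748 0.1562 0.024 ] [ 0.1538  0.591  -0.6327  1.6649  0.3976  1.0176 -2.3646]
[0.65  0.068 0.3  ] [ 0.2459  0.5068 -0.6537  1.1257  0.2998  1.5994 -2.0897]
[0.7582 0.0479 0.3   ] [ 0.079   0.763  -0.4949  0.6803  0.3402  1.7511 -1.9839]
[0.7582 0.0479 0.19  ] [ 0.1175  0.7594 -0.4669  0.9332  0.3157  1.5085 -2.0076]
[0.716  0.0558 0.2055] [ 0.1675  0.6612 -0.5276  1.0757  0.3157  1.4788 -2.0478]
[0.6385 0.0701 0.1666] [ 0.2673  0.5314 -0.6252  1.3893  0.3112  1.3196 -2.1234]
[0.6038 0.0766 0.086 ] [ 0.2905  0.539  -0.6398  1.5793  0.3443  1.1384 -2.1814]
```

```bash
python3 - <<'E'
from h import *
fingers.grip(0.0)
bot.reach(W(-.18,-.073,.2),down(1))
bot.move_straight(W(-.18,-.073,.024),v=.2)
f0=bot.read_wrist_force()
hit=bot.move_straight(W(-.085,-.073,.024),v=.06,force_limit=12)
print(bot.read_time(),hit,L(bot.read_ee_pos()),bot.read_wrist_force()-f0, bot.read_width())
im=eyes.grab_frame("top");cv2.imwrite("pics/top1.png",cv2.resize(cv2.convertScaleAbs(im[105:255,100:370,::-1],alpha=1.6),None,fx=2.95,fy=2.95))
E
```

```text
5.5 True [-0.1027 -0.0732  0.0229] [ 1.3677  0.9801 -0.0028] 6.579400772251215e-05
```

View pics/top1.png

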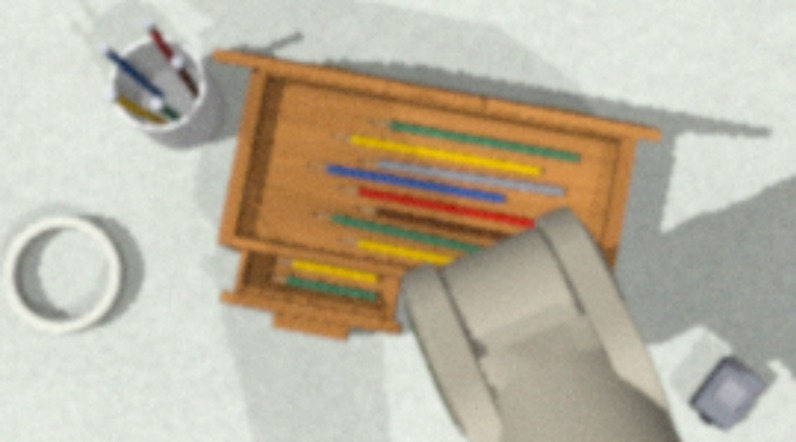

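The right drawer push stopped with the TCP at x=-0.103. Adding the 11 mm finger half-width puts the pull at about -0.092, which is home. In the picture the right drawer is hidden under the arm and the left one is still open. Left drawer next.

```bash
python3 - <<'E'
from h import *
bot.move_straight(W(-.17,-.073,.024),v=.2)
bot.move_straight(W(-.17,.073,.024),v=.2)
f0=bot.read_wrist_force()
hit=bot.move_straight(W(-.085,.073,.024),v=.06,force_limit=12)
print(bot.read_time(),hit,L(bot.read_ee_pos()),bot.read_wrist_force()-f0)
bot.move_straight(W(-.17,.073,.024),v=.2)
bot.move_straight(W(-.17,.04,.31),v=.25)
im=eyes.grab_frame("top");cv2.imwrite("pics/top2.png",cv2.resize(cv2.convertScaleAbs(im[105:255,100:370,::-1],alpha=1.6),None,fx=2.95,fy=2.95))
im=eyes.grab_frame("scene");cv2.imwrite("pics/scene2.png",cv2.resize(cv2.convertScaleAbs(im[110:310,170:420,::-1],alpha=1.6),None,fx=3,fy=3))
print(bot.read_time())
E
```

```text
7.975 True [-0.1018  0.0727  0.023 ] [ 0.3028  0.3769 -0.8524]
9.8667
```

View pics/top2.png

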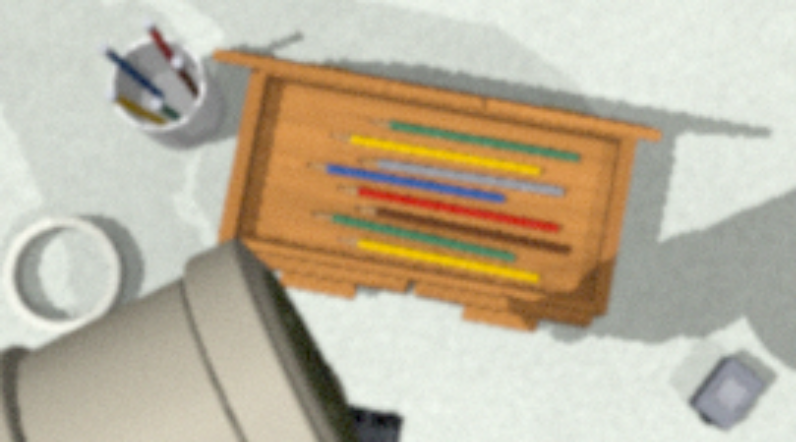

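View pics/scene2.png

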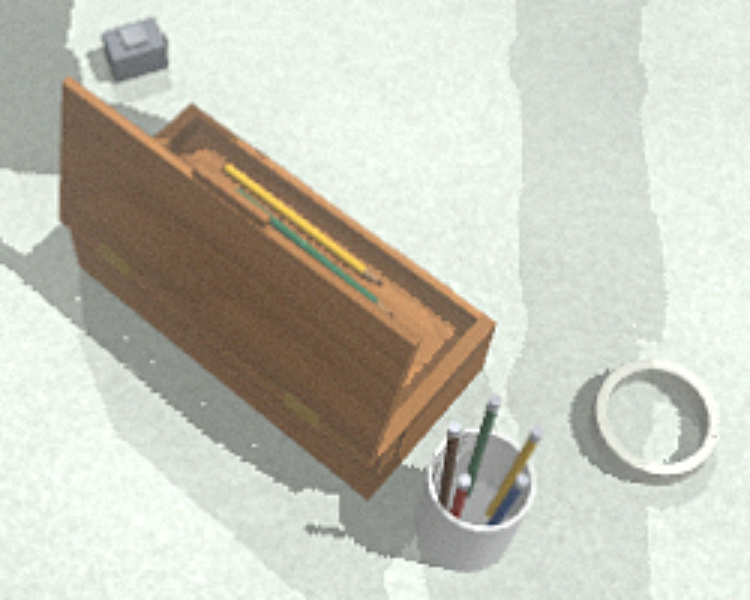

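The top view shows both drawer panels up against the chest front and the neighbours unmoved. The lid is still up and its outer face is clear. The arm's forearm leans left towards the jar, so I'll move to a more planar elbow configuration before reaching over the lid.

```bash
python3 - <<'E'
from h import *
print(bot.read_joint_positions())
bot.goto_joints([-.1,.2,0,1.45,0,1.49,0])
print(bot.read_time(),L(bot.read_ee_pos()),R.from_rotvec(bot.read_orientation()).as_matrix())
for p in [W(0,0,.31),W(.11,0,.31),W(.11,0,.2),lidp(1.4),lidp(.7),lidp(0)]:
        print(p,inverse_kinematics(p,down(-1)))
im=eyes.grab_frame("scene");cv2.imwrite("pics/scene3.png",im[:,:,::-1])
E
```

```text
[ 0.3979  0.1917 -0.8497  1.5071  0.1399  1.5165  0.9356]
10.7583 [-0.0894 -0.0607  0.302 ] [[ 0.0005  0.9945  0.1043]
 [ 0.0006  0.1043 -0.9945]
 [-1.      0.0006 -0.0005]]
[0.65  0.068 0.31 ] [-0.2874  0.4358  0.2106  1.1362 -0.0884  1.578  -1.8509]
[0.7582 0.0479 0.31  ] [-0.2018  0.7373  0.2573  0.6776 -0.1745  1.7407 -1.7935]
[0.7582 0.0479 0.2   ] [-0.2279  0.7236  0.2523  0.9427 -0.1665  1.4924 -1.7782]
[0.716  0.0558 0.2055] [-0.2577  0.6139  0.2379  1.1046 -0.1374  1.4377 -1.798 ]
[0.6385 0.0701 0.1666] [-0.3002  0.4582  0.1992  1.4201 -0.0917  1.2723 -1.8484]
[0.6038 0.0766 0.086 ] [-0.3137  0.4571  0.1785  1.6098 -0.0889  1.0826 -1.8657]
```

View pics/scene3.png

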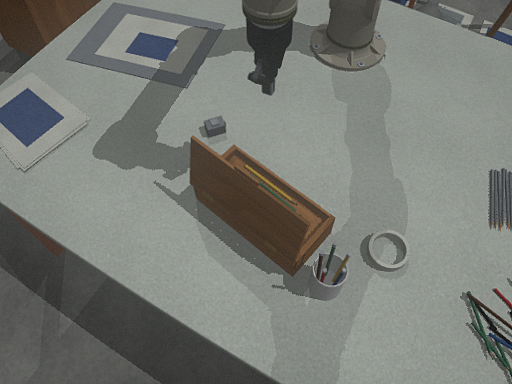

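The arm is now nearly planar and clear of everything: the gripper is at about (265,85) and the lid is unmoved. Going behind the lid and sweeping it shut.

```bash
python3 - <<'E'
from h import *
bot.reach(W(-.04,0,.31),down(-1))
bot.move_straight(W(.110,0,.31),v=.2)
s=lidp(1.4); s=s+RZ.apply([.03,0,0])
bot.move_straight(s,v=.15)
print(bot.read_time(),L(bot.read_ee_pos()))
im=eyes.grab_frame("scene");cv2.imwrite("pics/scene4.png",im[:,:,::-1])
E
```

```text
14.2083 [0.0975 0.0002 0.2074]
```

View pics/scene4.png

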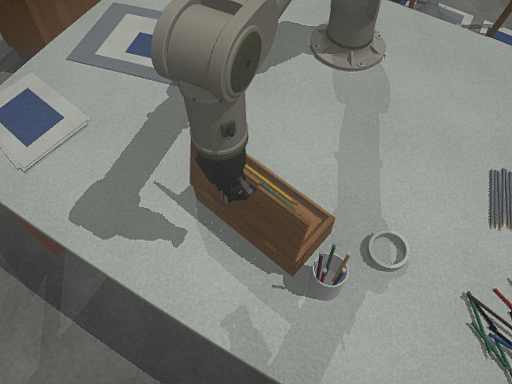

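The fingertips at (240,195) are behind the lid's outer face. Sweeping along the arc.

```bash
python3 - <<'E'
from h import *
f0=bot.read_wrist_force()
bot.move_straight(lidp(1.4),v=.08,force_limit=20)
for th in np.arange(1.25,-.001,-.125):
    h=bot.move_straight(lidp(th),v=.08,force_limit=25)
    print(round(th,3),h,round(bot.read_time(),1),L(bot.read_ee_pos()),RZ.inv().apply(bot.read_wrist_force()-f0))
    if h: break
im=eyes.grab_frame("scene");cv2.imwrite("pics/scene5.png",im[:,:,::-1])
E
```

```text
1.25 False 15.2 [ 0.0485 -0.0001  0.2021] [-0.1374  0.6525 -0.4446]
1.125 False 15.5 [0.0331 0.     0.1969] [-0.425  -0.1511  0.2243]
1.0 False 15.9 [0.0186 0.     0.1901] [-0.5723  0.3896 -0.8767]
0.875 False 16.2 [ 0.0052 -0.      0.1814] [ 0.4604  0.3059 -0.0363]
0.75 False 16.6 [-0.0072  0.      0.1711] [0.0771 0.3765 0.3013]
0.625 False 16.9 [-0.0182  0.      0.1594] [-0.7137 -0.5492 -0.193 ]
0.5 False 17.3 [-0.0276  0.      0.1463] [ 0.1821 -0.5072 -0.2554]
0.375 False 17.6 [-0.0354 -0.0001  0.1321] [ 1.0776 -0.2188  0.0129]
0.25 False 18.0 [-0.0415 -0.0001  0.1169] [0.1046 0.2122 0.5252]
0.125 False 18.3 [-0.0455 -0.0001  0.1014] [-0.4958 -0.5362 -0.1087]
0.0 True 18.6 [-0.046   0.0003  0.0861] [-1.9409 -1.0116  8.0402]
```

View pics/scene5.png

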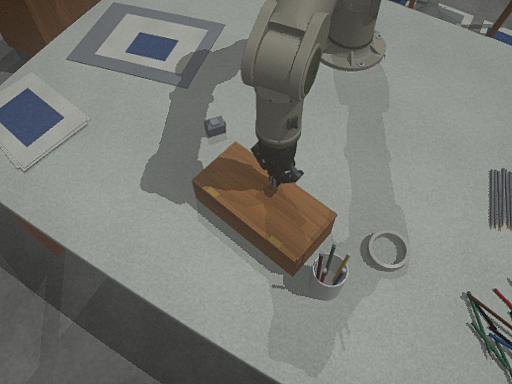

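The lid is flat on the chest and the fingertip stopped at z=0.086, the shut height. I'll press lightly once more, retract and check everything.

```bash
python3 - <<'E'
from h import *
p=bot.read_ee_pos()
h=bot.move_straight(p+[0,0,-.006],v=.03,force_limit=15); print(h,bot.read_ee_pos(),bot.read_wrist_force())
bot.move_straight(p+[0,0,.2],v=.2)
bot.goto_joints([.9,.2,0,1.45,0,1.49,0]); print(bot.read_time(),bot.read_ee_pos())
im=eyes.grab_frame("top");cv2.imwrite("pics/top6.png",cv2.resize(cv2.convertScaleAbs(im[105:255,100:370,::-1],alpha=1.6),None,fx=2.95,fy=2.95,interpolation=cv2.INTER_CUBIC))
im=eyes.grab_frame("scene");cv2.imwrite("pics/scene6.png",cv2.resize(cv2.convertScaleAbs(im[110:310,170:420,::-1],alpha=1.6),None,fx=3,fy=3,interpolation=cv2.INTER_CUBIC))
E
```

```text
True [0.605  0.0766 0.0861] [-5.1509 -0.5229 11.8247]
22.1917 [ 0.3184 -0.4507  0.3024]
```

View pics/top6.png

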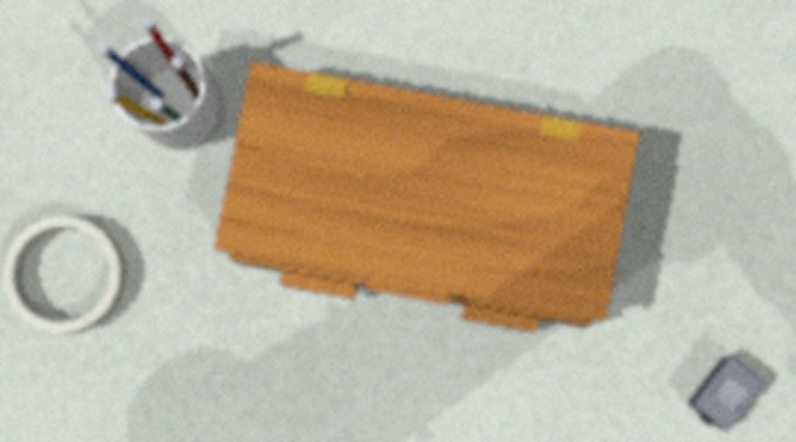

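View pics/scene6.png

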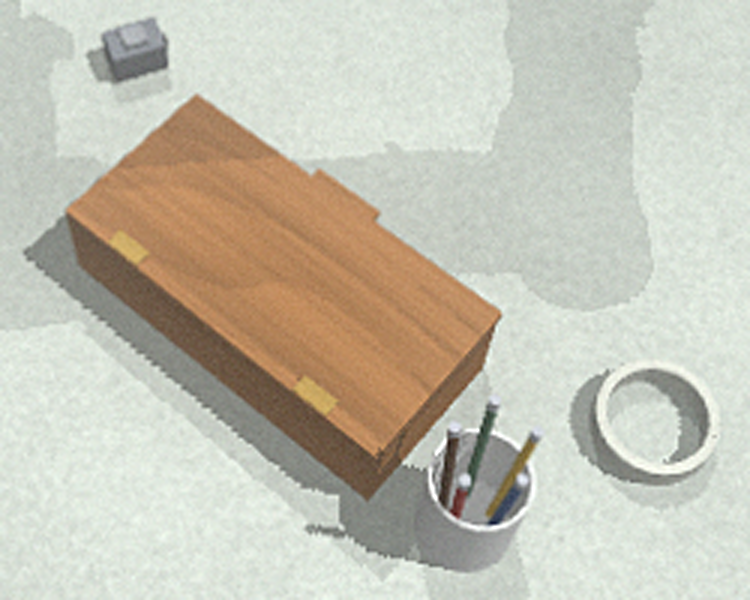

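In the top view the lid is shut and the pulls lie at (282-354, ~293) and (464-536, ~325). I'll do a quick metric check, then hand in.

```bash
python3 - <<'E'
from h import *
T=lambda x,y:(100+x/2.95,105+y/2.95)
ok=True
for n,p in [("L",(282,287)),("L",(354,298)),("R",(464,319)),("R",(536,331))]:
    l=L(plane("top",T(*p),.037)); print(n,l); ok&=l[0]>-.0965
for p in [(217,250),(605,325)]: print("lid corner",L(plane("top",T(*p),.086)))
if ok: bot.hand_in(); print("handed in",bot.read_time())
E
```

```text
L [-0.0926  0.1014  0.037 ]
L [-0.0912  0.0442  0.037 ]
R [-0.0922 -0.0436  0.037 ]
R [-0.0915 -0.1008  0.037 ]
lid corner [-0.0755  0.148   0.086 ]
lid corner [-0.0796 -0.148   0.086 ]
the job is handed in; nothing more can be done
the job is handed in; nothing more can be done
```

I pushed both drawers home and closed the lid using only the closed fingers, and handed the job in shortly after 22 s. There is no verdict to report, but nothing failed in my last checks.

- **Drawers:** the last top view puts the pulls at x between -0.091 and -0.093 m in the chest frame. Home is -0.092 and the limit is -0.097. Where the fingers stopped while pushing agrees with this.
- **Lid:** I swept it from about 1.39 rad down to shut. The fingertip stopped on it at z = 0.086 m both times I pressed, which is the shut height, and both cameras show it flat.
- **Lid corners:** the two front corners came out 4 mm apart in x in the top view (-0.0755 and -0.0796 m, expected about -0.076). I put that down to picking the right one by eye near the drawer pull, and did not check further.
- **Tape, sharpener and jar:** they appear at the same pixels as in the first pictures.
- **Robot:** it was clear of everything when I handed in.

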